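# Lock a drilling jig, then hold an acrylic block home against its spring plunger

## Task

Get the drilling jig ready and hold the work for the drill: first turn the three black wing-headed lock bolts (one at each end of the drill plate, one on the end stop) clockwise to their end stops. Then slide the paper-masked acrylic block that lies on the jig's bed in between the guides, under the drill plate, and press it against the spring plunger until it is fully home on the two stop jaws. Finish while still holding it there with a steady, moderate push - the spring throws it back if let go - and leave the other things on the bench where they are.

Things in the scene. Friction and masses are not known exactly. Their poses are not given: they have to be found in the camera images.
- jig: The drilling jig, fixed to the bench: aluminium bed 210 x 430 x 12 mm (its x, y, z). Origin at the centre of the bed's underside; z up, y is the feed direction, towards the end stop. Bed top at z 12. The infeed half (y -215 to 0) is bare bed. The stop jaws' faces are at y 100.
- guide_mouth (a point): Start of the straight guides, on the centre line at bed height (jig x 0, y 25, z 12); axes as the jig's. Two dark steel rails, 14 tall and 12 wide, run from here 80 mm in the feed direction, 52 mm apart inside; flared lead-ins reach 25 mm back towards the infeed, where they are about 80 mm apart.
- drill_plate (a point): Top centre of the steel drill plate that bridges the guides (jig x 0, y 55, z 46); axes as the jig's. Plate 190 (x) x 60 (y) x 10 mm, underside 24 above the bed, so the block passes under with 4 mm to spare.
- block: The work: acrylic block masked in brown kraft paper, 50 (x) x 150 (y) x 20 (z) mm, 130 to 240 g, loose on the bed, a little askew. Origin: centre of its underside, y along its length; the +y end goes in first. Home, it is in line with the jig with its origin at jig x 0, y 25, z 12; its rear 48 mm are then clear of the lead-ins, to be gripped by the sides or pushed on the end.
- block_front (a point): Centre of the block's leading end face (block x 0, y 75, z 10 mm).
- stop: End stop on the jig: steel carriage 60 wide, 78 long, 30 tall above the bed, with two stop jaws in front, 14 wide, 22 tall, 20 apart; the plunger comes out between them. Its origin lies on the bed, midway between the jaws' faces; axes as the jig's.
- stop_face (a point): Point midway between the faces of the two jaws, 10 mm above the bed; axes as the jig's (y = feed direction). The block is home when block_front reaches it.
- plunger_nose (a point): Front face of the spring plunger's round brass nose (16 diameter), 10 mm above the bed, on the centre line. At rest it stands 18 mm in front of the jaws and it is pushed back in the feed direction.
- plunger (a joint): How far the spring plunger is pushed in, m: 0 at rest, 0.018 when the block is on the jaws. It pushes back with 4.5 N at first touch, rising to 9.9 N with the block on the jaws (300 N/m). Bed and guides drag by a few N more, so a push of 15 to 20 N in all seats the block and loads the jaws.
- bolt_near_wing (a point): Lock bolt at the end of the drill plate on the jig's -x side. Black wing-shaped head 48 long, 11 thick, 22 tall, on a hub of 18 diameter; all three are alike. This point is the centre of the wing, on the turning axis, 11 below the wing's top and 22 above the metal under the bolt (jig x -74, y 55 mm; the plate's top is at jig z 46); its x axis runs along the wing and turns with it, z up.
- bolt_near (a joint): Turn of that bolt, rad, growing clockwise as seen from above; starts between 0 and 0.45, end stop (locked) at 1.35, where the wing lies along the jig's y. Stays where it is left; turns against about 0.05 N m.
- bolt_far_wing (a point): Lock bolt at the end of the drill plate on the jig's +x side. Black wing-shaped head 48 long, 11 thick, 22 tall, on a hub of 18 diameter; all three are alike. This point is the centre of the wing, on the turning axis, 11 below the wing's top and 22 above the metal under the bolt (jig x 74, y 55 mm; the plate's top is at jig z 46); its x axis runs along the wing and turns with it, z up.
- bolt_far (a joint): Turn of that bolt, rad, growing clockwise as seen from above; starts between 0 and 0.45, end stop (locked) at 1.35, where the wing lies along the jig's y. Stays where it is left; turns against about 0.05 N m.
- bolt_stop_wing (a point): Lock bolt on top of the end stop, behind the jaws. Black wing-shaped head 48 long, 11 thick, 22 tall, on a hub of 18 diameter; all three are alike. This point is the centre of the wing, on the turning axis, 11 below the wing's top and 22 above the metal under the bolt (jig x 0, y 162 mm; the end stop's top is at jig z 42); its x axis runs along the wing and turns with it, z up.
- bolt_stop (a joint): Turn of that bolt, rad, growing clockwise as seen from above; starts between 0 and 0.45, end stop (locked) at 1.35, where the wing lies along the jig's y. Stays where it is left; turns against about 0.05 N m.
- offcut: Bystander: masked acrylic offcut 75 x 95 x 25 mm on the bench beside the jig. Origin at the centre of its underside.
- spare_bush: Bystander: steel drill bush, 28 diameter, 24 tall, on the bench by the jig. Origin at the centre of its underside.
- chip_brush: Bystander: brush, 190 long, lying on the bench by the jig. Origin about its middle.
- scraper: Bystander: hand scraper like a screwdriver, 170 long, lying by the jig. Origin about its middle.
- tape: Bystander: roll of paper tape, 100 diameter, 25 tall, lying flat to the robot's right.
- cement: Bystander: white bottle, 60 diameter, 130 tall, standing to the robot's right.
- spanner: Bystander: spanner, 180 long, lying to the robot's left.
- drill: Bystander: cordless drill lying on its side to the robot's left, about 220 long.
Things that resemble listed ones, but are neither listed nor needed, are in the scene too. What is shaped like the block but pink is not meant.

How it is judged:
By the outcome, as a careful person would: the job done as asked, in the order asked, and still so for the second after the job is handed in, while the arm keeps its last pose, push and grip.
It also fails if it takes over 67 s, if anything falls off the work surface, if the arm or the gripper's body presses on something with over 40 N, if the wrist force passes 120 N, or if a joint passes its speed limit or range.

## Robot

A 6-joint arm with a two-finger parallel gripper is mounted at the origin on the work surface. World frame = base frame: x ahead of the robot, y to its left, z up, the work surface at z = 0. Lengths are in m, angles in rad, forces in N, time in s.
With the tool pointing down it reaches from about 0.325 to 1 m from the base axis. Payload 5.1 kg.
Tool frame: the origin (TCP) lies at the very end of the fingers, on their centre line; the grasp point (between the pads) lies 19 mm behind it; z points along the fingers, y is the line along which they close (so a half turn about z gives the same grasp; the last joint's range is limited). The gripper opens to 85 mm and grips with 20 to 120 N. Pads are 22 mm wide; open, the fingers measure 114 mm over their backs; the gripper's body (76 mm by 85 mm) begins 54 mm behind the grasp point. The pads swing forward as they close: fully open they stand 13 mm farther back than shut.
Start: joints at [-1.348, 0.124, 1.65, -0, 1.367, -0.083], TCP at [0.196, -0.62, 0.231] pointing down, gripper open.
Joint ranges: [-2.61, 2.61], [-1.02, 2.33], [0.03, 2.71], [-1.35, 4.49], [0.32, 2.68], [-2.91, 2.91]. Speed limits (rad/s): [2.57, 2.57, 3.14, 3.14, 3.14, 3.14].

## Interface

Orientations are given as a rotation vector (axis times angle).
In Python, from rig import * gives the robot as it stands. The module is installed in compiled form; this text tells all that it offers.
- The arm moves only by the tool play_rows, never from a script. Its argument "plan" is a list of rows, each an object with "linear": the shift along the world's x, y, z in m, a list of three; "dr": the turn, a rotation vector about the world's x, y, z in rad, a list of three; "grip": the opening, from -1 (shut) to 1 (fully open). A call has 1 to 5 rows; each row is the pose to reach, as a shift and turn from the pose commanded when the call began; what a row does not reach only later rows make up. A row lasts 1/8 s, in which the tool goes at most 62.5 mm and 10.7 degrees, less where a joint would pass 70% of its speed; a pose out of reach is approached as far as the arm can. A call with a gripper value outside its range is refused whole. The fingers move at their own pace and stop on an object; "force" is the grip in N (left out, the last holds). Time passes only in rows, so rows that repeat a pose let the fingers close. It gives the time, the measured TCP pose, the force, the opening and the grip force at its end, in the units of the state.
- sense(): the state, without advancing time (a new reading comes with each control period).
- capture(name): name is "side" or "top" or "wrist"; returns (picture, depth): 420x560x3 uint8, red, green, blue; 420x560 float32, m along the optical axis (not along the pixel's ray), 0 where there is no reading.
- camera_info(name): a dict with "fovy" (degrees; the focal length in pixels is half the picture's height over the tangent of half this angle, whatever the lens; pixels are square), "cx", "cy" (the principal point, pixels), "R" (3x3) and "t" (3): a world point X has camera coordinates R X + t; the wrist camera has in their place "tool_from_camera" (4x4, takes a point from camera to tool coordinates, whose origin is the TCP and whose axes are the flange's). Camera axes: x right, y down, z forward; pixel columns grow to the right and rows downward; lengths in m; the calibration is good to about 2 mm. A picture is of the moment at which its call begins: read the wrist's pose just before it. camera_info takes no time and is no camera call.
- close_job(): hands the job in; it is judged then, once.
The state is a dict: "time_s": time; "joint_pos": joint angles; "qvel": joint speeds; "joint_torque": joint torques, N m; "tcp_pos": TCP position; "tool_rot": TCP orientation; "force": force on the tool from outside, world axes, zero at the start; "torque": the same for the moment, N m; "finger_gap": finger opening in m; "finger_force": force on a finger pad.
Only numpy, scipy, OpenCV 4.12 (cv2) and the standard library are available. Lean on these libraries where they do the work, as an engineer would, in place of code of your own. Each camera call takes 0.05 s, during which the arm holds its last target. There are 200 camera calls.

## Working session

There is one attempt and no reset: what is moved stays moved. The work goes in short steps, Python scripts to look and compute and a tool call to move; the robot and the scene stay as the last step left them, time stands still between calls to the robot, and variables do not carry over. Pictures are saved under pics/ and viewed, at most 10 in all, crops included, and the job is handed in when it is done.

Besides the shell and the picture viewer there is one more tool, called as name(argument=value, ...), one argument or row to a line, values as JSON. play_rows: Moves the arm, as the interface text tells. Its arguments: {"type":"object","properties":{"plan":{"type":"array"},"force":{"type":"number"}},"required":["plan"]}

```bash
mkdir -p pics; python3 - <<'E'
from rig import *
import cv2,numpy as np
for n in("top","side"):
    p,d=capture(n);np.savez(f"pics/{n}0.npz",p=p,d=d);cv2.imwrite(f"pics/{n}0.png",p[:,:,::-1])
    c=camera_info(n);print(n,c)
print(camera_info("wrist"));print(sense())
E
```

```text
top {'fovy': 49.56046914386687, 'cx': 279.5398982148518, 'cy': 210.69159682559527, 'R': array([[ 0.02545613, -0.99941882, -0.02267164],
       [-0.99710645, -0.02375917, -0.07220956],
       [ 0.07162894,  0.02444422, -0.99713177]]), 't': array([0.01485561, 0.57022657, 1.41836707])}
side {'fovy': 50.06284460071123, 'cx': 281.6839196991953, 'cy': 201.4818236984847, 'R': array([[-0.99690625, -0.07575183, -0.02096617],
       [-0.03254248,  0.64060108, -0.76718397],
       [ 0.07154654, -0.76412821, -0.64108437]]), 't': array([0.55318901, 0.08262332, 1.11232887])}
{'fovy': 65.39318621972723, 'cx': 284.72626371227756, 'cy': 211.7142443059368, 'tool_from_camera': array([[-3.54190269e-04, -9.44550340e-01, -3.28366456e-01,
         8.44244084e-02],
       [ 9.99999552e-01, -4.62533968e-05, -9.45594299e-04,
         6.96864457e-04],
       [ 8.77973353e-04, -3.28366644e-01,  9.44549933e-01,
        -1.43000787e-01],
       [ 0.00000000e+00,  0.00000000e+00,  0.00000000e+00,
         1.00000000e+00]])}
{'time_s': 0.1, 'joint_pos': array([-1.34759934e+00,  1.24455591e-01,  1.65151724e+00,  1.95786349e-05,
        1.36742688e+00, -8.26038077e-02]), 'qvel': array([ 2.01913548e-04, -2.20034170e-03, -2.51192542e-03,  1.01088805e-03,
        1.99849289e-06, -9.46431460e-05]), 'joint_torque': array([-4.15213634e-06, -4.24929070e+01, -3.66653788e+01, -4.25050655e-05,
        3.90497589e-03,  5.17470653e-07]), 'tcp_pos': array([ 0.19554609, -0.61934138,  0.23017768]), 'tool_rot': array([-3.10315928e+00, -4.78200384e-01,  1.69236279e-04]), 'force': array([ 0.6826991 , -0.1864219 ,  0.37324865]), 'torque': array([ 0.0244716 , -0.00570919, -0.03222024]), 'finger_force': 0.0, 'finger_gap': 0.08510515409759406}
```

View pics/top0.png

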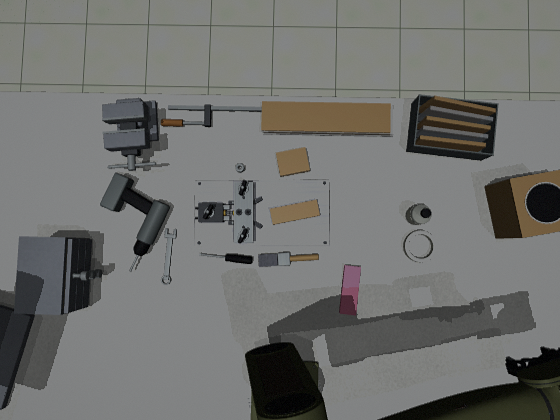

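View pics/side0.png

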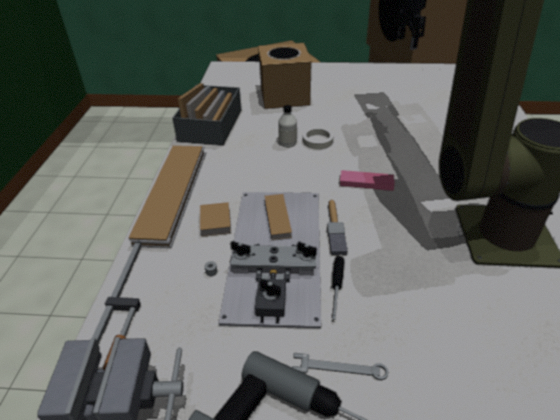

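Top view: the bed spans about (194..330, 180..245), with feed towards image left (world +y). Bolts are at far (244,188), near (244,233) and stop (209,211). The side view agrees.

Possible mix-ups for the block:
- **Kraft block on the bed:** (295,212). This is my choice, because it is masked and lies on the bed.
- **Offcut:** (293,161)
- **Long board:** (325,117)
- **Rack pieces:** (455,125)
- **Pink block:** (350,290)

```bash
cat > h.py <<'E'
import numpy as np,cv2
from scipy.spatial.transform import Rotation as Ro
from rig import *
def foc(c): return 210/np.tan(np.radians(c["fovy"])/2)
def cam(n,s=None):
    c=camera_info(n)
    if n=="wrist":
        s=s or sense(); T=np.eye(4);T[:3,:3]=Ro.from_rotvec(s["tool_rot"]).as_matrix();T[:3,3]=s["tcp_pos"]
        M=np.linalg.inv(T@c["tool_from_camera"]);R,t=M[:3,:3],M[:3,3]
    else: R,t=c["R"],c["t"]
    return R,t,foc(c),c["cx"],c["cy"]
def ray(C,uv,z):
    R,t,f,cx,cy=C;uv=np.atleast_2d(uv).astype(float)
    d=np.c_[(uv[:,0]-cx)/f,(uv[:,1]-cy)/f,np.ones(len(uv))]@R
    o=-R.T@t
    return o+d*((z-o[2])/d[:,2])[:,None]
def proj(C,X):
    R,t,f,cx,cy=C;p=np.atleast_2d(X)@R.T+t
    return np.c_[cx+f*p[:,0]/p[:,2],cy+f*p[:,1]/p[:,2]]
E
python3 - <<'E'
from h import *
C=cam("top")
print(ray(C,[[199,183],[326,180],[327,242],[198,245]],.012)[:,:2])
print(ray(C,[[244,188],[244,233],[209,211]],.07)[:,:2],ray(C,[[295,212]],.032))
d=np.load("pics/top0.npz")
cv2.imwrite("pics/crop0.png",cv2.resize(d["p"][150:280,180:345,::-1],None,fx=4,fy=4,interpolation=cv2.INTER_CUBIC))
E
```

```text
[[ 0.65325625  0.2899272 ]
 [ 0.67202095 -0.11664369]
 [ 0.47473538 -0.12336948]
 [ 0.45483716  0.28551689]]
[[0.63341396 0.13864373]
 [0.49537714 0.13434666]
 [0.56005125 0.24393349]] [[ 0.56592451 -0.01995679  0.032     ]]
```

View pics/crop0.png

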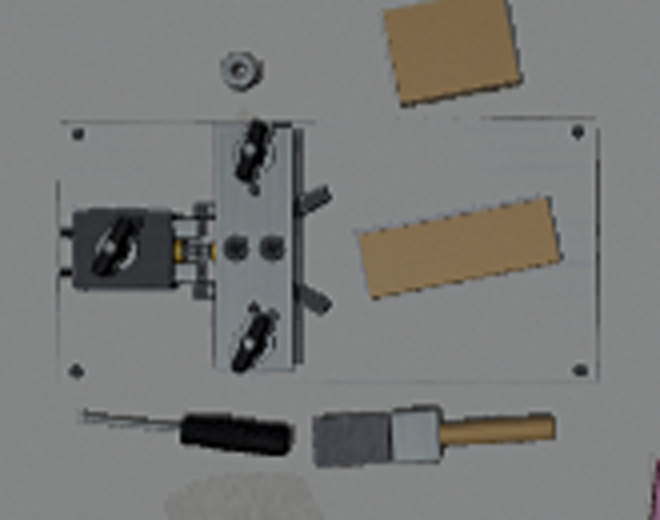

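The crop confirms the kraft block on the bed at crop (460,248). The wings are at far (252,150), near (255,340) and stop (120,247), all unlocked and tilted mostly along jig x. Moving above the jig for a closer look.

play_rows(
  plan=[
    {"linear": [0.027, 0.05, 0.01], "dr": [0, 0, 0.17], "grip": 1},
    {"linear": [0.054, 0.1, 0.02], "dr": [0, 0, 0.34], "grip": 1},
    {"linear": [0.081, 0.15, 0.03], "dr": [0, 0, 0.51], "grip": 1},
    {"linear": [0.108, 0.2, 0.04], "dr": [0, 0, 0.68], "grip": 1},
    {"linear": [0.135, 0.25, 0.05], "dr": [0, 0, 0.85], "grip": 1},
  ],
)

```text
time_s: 0.72
tcp_pos: [0.331, -0.368, 0.2811]
tool_rot: [-2.627, -1.723, -0.0]
force: [1.0, 0.2, 0.2]
finger_gap: 0.0852
finger_force: 0.0
```

play_rows(
  plan=[
    {"linear": [0.027, 0.05, 0.01], "dr": [0, 0, 0.17], "grip": 1},
    {"linear": [0.054, 0.1, 0.02], "dr": [0, 0, 0.34], "grip": 1},
    {"linear": [0.081, 0.15, 0.03], "dr": [0, 0, 0.51], "grip": 1},
    {"linear": [0.108, 0.2, 0.04], "dr": [0, 0, 0.68], "grip": 1},
    {"linear": [0.135, 0.25, 0.05], "dr": [0, 0, 0.85], "grip": 1},
  ],
)

```text
time_s: 1.35
tcp_pos: [0.466, -0.118, 0.3313]
tool_rot: [-1.682, -2.653, 0.0]
force: [-0.5, -0.4, -0.0]
finger_gap: 0.0852
finger_force: 0.0
```

play_rows(
  plan=[
    {"linear": [0.027, 0.05, 0.01], "dr": [0, 0, 0.17], "grip": 1},
    {"linear": [0.054, 0.1, 0.02], "dr": [0, 0, 0.34], "grip": 1},
    {"linear": [0.081, 0.15, 0.03], "dr": [0, 0, 0.5], "grip": 1},
    {"linear": [0.1, 0.2, 0.04], "dr": [0, 0, 0.5], "grip": 1},
    {"linear": [0.1, 0.2, 0.04], "dr": [0, 0, 0.5], "grip": 1},
  ],
)

```text
time_s: 1.98
tcp_pos: [0.5663, 0.0831, 0.3712]
tool_rot: [-0.975, -2.986, -0.0]
force: [0.0, -0.9, -0.1]
finger_gap: 0.0851
finger_force: 0.0
```

```bash
python3 - <<'E'
from h import *
s=sense();print(s["time_s"],s["tcp_pos"],s["tool_rot"],s["joint_pos"])
p,d=capture("wrist");np.savez("pics/w1.npz",p=p,d=d,pos=s["tcp_pos"],rot=s["tool_rot"]);cv2.imwrite("pics/w1.png",p[:,:,::-1])
C=cam("wrist",s)
for v in [[.563,.083,.012],[.633,.139,.07],[.495,.134,.07],[.56,.244,.07],[.566,-.02,.032]]:print(proj(C,v))
E
```

```text
1.975 [0.56628679 0.08314802 0.37119789] [-9.74744012e-01 -2.98612304e+00 -4.96801594e-04] [ 5.17903528e-02 -9.75843578e-02  1.64287411e+00  4.40967081e-04
  1.59656773e+00 -8.87954951e-01]
[[283.6653845  154.93917297]]
[[345.89236262 178.66246116]]
[[284.28773058  95.80952329]]
[[384.58811292  85.38209684]]
[[230.76200602 198.24866465]]
```

View pics/w1.png

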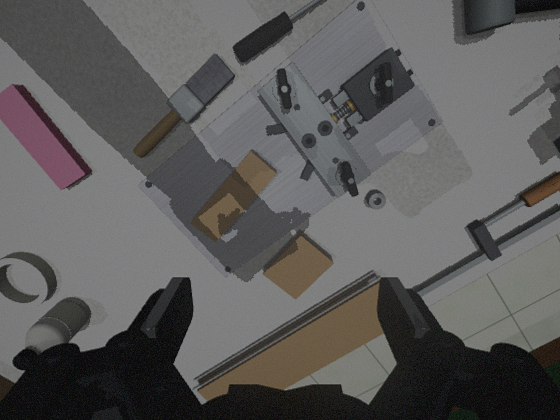

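Wrist view: near wing at about (284,88), far (347,178), stop (382,85). Bed holes at (361,6), (432,122), (229,269) and (149,184), and the block at about (235,195). Next I'll measure wing poses from depth and the jig pose from the holes.

```bash
cat >> h.py <<'E'
def cloud(C,d):
    R,t,f,cx,cy=C;v,u=np.mgrid[:420,:560]
    P=np.stack([(u-cx)/f*d,(v-cy)/f*d,d],-1)
    W=(P-t)@R; W[d<=0]=np.nan; return W
E
python3 - <<'E'
from h import *
d=np.load("pics/w1.npz");C=cam("wrist",dict(tool_rot=d["rot"],tcp_pos=d["pos"]))
g=d["p"].astype(int).max(2);W=cloud(C,d["d"]);
H=[]
for u,v in [(361,6),(432,122),(229,269),(149,184)]:
    y0,x0=max(v-6,0),u-6;w=g[y0:v+7,x0:u+7];m=w<np.median(w)*.65;yy,xx=np.nonzero(m);H.append((x0+xx.mean(),y0+yy.mean()))
X=ray(C,H,.012)[:,:2];print(X)
c=X.mean(0);e=(X[0]+X[1]-X[2]-X[3]);print("jig c",c,"feed ang",np.degrees(np.arctan2(e[1],e[0])),np.degrees(np.arctan2(*(X[0]-X[3])[::-1])),np.degrees(np.arctan2(*(X[1]-X[2])[::-1])),np.linalg.norm(X[0]-X[3]),np.linalg.norm(X[0]-X[1]))
print("bed z",np.nanmedian(W[210:225,175:185,2]),"plate z",np.nanmedian(W[110:118,280:286,2]),W[100:118,300:312,2].mean())
for n,(u,v),z in[("near",(284,88),.068),("far",(347,178),.068),("stop",(382,85),.064)]:
    w=W[v-35:v+35,u-30:u+30].reshape(-1,3);k=g[v-35:v+35,u-30:u+30].reshape(-1)
    q=w[(w[:,2]>z)&(w[:,2]<.1)];b=q
    r=cv2.minAreaRect(b[:,:2].astype(np.float32)*1000);bx=cv2.boxPoints(r)
    ev=np.linalg.svd(b[:,:2]-b[:,:2].mean(0),full_matrices=False)[2][0]
    print(n,len(b),b[:,2].max(),b.mean(0),r,np.degrees(np.arctan2(ev[1],ev[0]))%180)
p=d["p"].astype(int);m=((p[...,0]-p[...,2])>15)&(W[...,2]<.05)&(W[...,2]>.02)
m[:, :180]=0;m[:,285:]=0;m[:145]=0;m[245:]=0
n,l,st,_=cv2.connectedComponentsWithStats(m.astype(np.uint8));print(st[1:][st[1:,4]>60])
b=W[m];b=b[np.linalg.norm(b[:,:2]-[.566,-.02],axis=1)<.09];r=cv2.minAreaRect(b[:,:2].astype(np.float32)*1000);print("block",len(b),r,np.median(b[:,2]))
E
```

```text
[[ 0.46319494  0.28294725]
 [ 0.65333402  0.28845487]
 [ 0.6645293  -0.11095225]
 [ 0.4738419  -0.11623242]]
jig c [0.56372504 0.08605436] feed ang 91.56671273396493 91.52783616264914 91.60556572458395 0.39932163225998507 0.19021883758586838
bed z 0.012136843046805346 plate z 0.04637960895277481 0.046409249505102494
near 352 0.08255701766042003 [0.48732899 0.13884326 0.07884078] ((487.64410400390625, 138.65798950195312), (10.966374397277832, 47.99949645996094), 65.064453125) 155.09459163242212
far 297 0.0816329511538061 [0.63341883 0.1425823  0.07824809] ((635.4465942382812, 142.54217529296875), (11.021427154541016, 48.24713134765625), 73.50006103515625) 163.5017340076696
stop 425 0.07792869713036908 [0.55774956 0.24633111 0.07385342] ((558.475341796875, 247.4027099609375), (11.63472843170166, 47.710731506347656), 62.29228210449219) 153.02658716332263
[[ 191  151   85   91 3053]]
block 3053 ((566.7736206054688, -18.67407989501953), (50.401039123535156, 150.71926879882812), 12.390931129455566) 0.03259622778040502
```

The measurements agree with the jig layout to about 1 mm. Starting with the near bolt.

play_rows(
  plan=[
    {"linear": [-0.02, 0.014, -0.05], "dr": [0, 0, 0.1], "grip": 1},
    {"linear": [-0.04, 0.028, -0.1], "dr": [0, 0, 0.197], "grip": 0.4},
    {"linear": [-0.06, 0.042, -0.15], "dr": [0, 0, 0.197], "grip": 0.3},
    {"linear": [-0.078, 0.056, -0.2], "dr": [0, 0, 0.197], "grip": 0.3},
    {"linear": [-0.078, 0.056, -0.25], "dr": [0, 0, 0.197], "grip": 0.3},
  ],
  force=40,
)

```text
time_s: 2.65
tcp_pos: [0.4859, 0.1354, 0.1194]
tool_rot: [-0.684, -3.066, 0.001]
force: [0.4, 0.7, -0.8]
finger_gap: 0.0557
finger_force: 0.0
```

play_rows(
  plan=[
    {"linear": [0, 0, -0.03], "dr": [0, 0, 0], "grip": 0.3},
    {"linear": [0, 0, -0.061], "dr": [0, 0, 0], "grip": 0.3},
    {"linear": [0, 0, -0.061], "dr": [0, 0, 0], "grip": -1},
    {"linear": [0, 0, -0.061], "dr": [0, 0, 0], "grip": -1},
    {"linear": [0, 0, -0.061], "dr": [0, 0, 0], "grip": -1},
  ],
)

```text
time_s: 3.28
tcp_pos: [0.4896, 0.1381, 0.062]
tool_rot: [0.686, 3.061, 0.011]
force: [4.7, 9.1, -6.7]
finger_gap: 0.0102
finger_force: 41.9
```

play_rows(
  plan=[
    {"linear": [0, 0, 0], "dr": [0, 0, -0.16], "grip": -1},
    {"linear": [0, 0, 0], "dr": [0, 0, -0.32], "grip": -1},
    {"linear": [0, 0, 0], "dr": [0, 0, -0.48], "grip": -1},
    {"linear": [0, 0, 0], "dr": [0, 0, -0.64], "grip": -1},
    {"linear": [0, 0, 0], "dr": [0, 0, -0.8], "grip": -1},
  ],
)

```text
time_s: 3.9
tcp_pos: [0.4886, 0.1374, 0.062]
tool_rot: [1.831, 2.552, 0.006]
force: [1.3, 6.5, -2.0]
finger_gap: 0.0103
finger_force: 42.6
```

play_rows(
  plan=[
    {"linear": [0, 0, 0], "dr": [0, 0, -0.12], "grip": -1},
    {"linear": [0, 0, 0], "dr": [0, 0, -0.24], "grip": -1},
    {"linear": [0, 0, 0], "dr": [0, 0, -0.32], "grip": -1},
    {"linear": [0, 0, 0], "dr": [0, 0, -0.36], "grip": -1},
    {"linear": [0, 0, 0], "dr": [0, 0, -0.36], "grip": -1},
  ],
)

```text
time_s: 4.53
tcp_pos: [0.4882, 0.1374, 0.062]
tool_rot: [-2.25, -2.192, -0.005]
force: [-1.2, 4.7, -1.1]
finger_gap: 0.01
finger_force: 48.5
```

```bash
python3 - <<'E'
from h import *
s=sense();R=Ro.from_rotvec(s["tool_rot"]).as_matrix();print(s["tcp_pos"],s["force"],s["torque"],"closing",np.degrees(np.arctan2(R[1,1],R[0,1])),s["finger_gap"])
E
```

```text
[0.48823793 0.13740623 0.06200603] [-1.19082488  4.73569176 -1.13233427] [0.99389353 0.24821726 0.89701777] closing -1.4729213280758404 0.010047572625208232
```

play_rows(
  plan=[
    {"linear": [0, 0, 0], "dr": [0, 0, 0], "grip": 0.3},
    {"linear": [0, 0, 0], "dr": [0, 0, 0], "grip": 0.3},
    {"linear": [0, 0, 0.03], "dr": [0, 0, 0], "grip": 0.3},
    {"linear": [0, 0, 0.06], "dr": [0, 0, 0.1], "grip": 0.3},
    {"linear": [0.04, 0.001, 0.06], "dr": [0, 0, 0.27], "grip": 0.3},
  ],
)

```text
time_s: 5.15
tcp_pos: [0.5292, 0.1374, 0.1245]
tool_rot: [1.927, 2.475, 0.008]
force: [-0.0, -0.1, -0.3]
finger_gap: 0.0556
finger_force: 0.0
```

play_rows(
  plan=[
    {"linear": [0.04, 0.001, 0], "dr": [0, 0, 0.18], "grip": 0.3},
    {"linear": [0.08, 0.002, 0], "dr": [0, 0, 0.36], "grip": 0.3},
    {"linear": [0.1075, 0.003, 0], "dr": [0, 0, 0.54], "grip": 0.3},
    {"linear": [0.1075, 0.003, 0], "dr": [0, 0, 0.72], "grip": 0.3},
    {"linear": [0.1075, 0.003, 0], "dr": [0, 0, 0.9], "grip": 0.3},
  ],
)

```text
time_s: 5.78
tcp_pos: [0.6359, 0.1397, 0.1206]
tool_rot: [0.66, 3.071, -0.0]
force: [-1.3, -0.2, -0.3]
finger_gap: 0.0556
finger_force: 0.0
```

play_rows(
  plan=[
    {"linear": [0, 0, 0], "dr": [0, 0, 0.14], "grip": 0.3},
    {"linear": [0, 0, 0], "dr": [0, 0, 0.14], "grip": 0.3},
  ],
)

```text
time_s: 6.02
tcp_pos: [0.6354, 0.1399, 0.1207]
tool_rot: [0.455, 3.108, 0.0]
force: [-0.3, -0.5, 0.3]
finger_gap: 0.055
finger_force: 0.0
```

```bash
cat >> h.py <<'E'
def st():
    s=sense();R=Ro.from_rotvec(s["tool_rot"]).as_matrix();print(s["time_s"],s["tcp_pos"].round(4),s["force"].round(1),s["torque"].round(2),"closing",np.degrees(np.arctan2(R[1,1],R[0,1])).round(2),s["finger_gap"]);return s
E
python3 - <<'E'
from h import *
s=st()
E
```

```text
6.025 [0.6354 0.1399 0.1207] [-0.3 -0.5  0.3] [ 0.08 -0.02 -0.  ] closing 73.33 0.054967970757367944
```

play_rows(
  plan=[
    {"linear": [0.0005, 0.003, -0.03], "dr": [0, 0, 0], "grip": 0.3},
    {"linear": [0.0005, 0.003, -0.06], "dr": [0, 0, 0], "grip": 0.3},
    {"linear": [0.0005, 0.003, -0.06], "dr": [0, 0, 0], "grip": -1},
    {"linear": [0.0005, 0.003, -0.06], "dr": [0, 0, 0], "grip": -1},
    {"linear": [0.0005, 0.003, -0.06], "dr": [0, 0, 0], "grip": -1},
  ],
)

```text
time_s: 6.65
tcp_pos: [0.6369, 0.1431, 0.0624]
tool_rot: [0.452, 3.106, 0.001]
force: [-0.8, -1.0, 0.7]
finger_gap: 0.01
finger_force: 41.5
```

play_rows(
  plan=[
    {"linear": [0, 0, 0], "dr": [0, 0, -0.16], "grip": -1},
    {"linear": [0, 0, 0], "dr": [0, 0, -0.32], "grip": -1},
    {"linear": [0, 0, 0], "dr": [0, 0, -0.48], "grip": -1},
    {"linear": [0, 0, 0], "dr": [0, 0, -0.64], "grip": -1},
    {"linear": [0, 0, 0], "dr": [0, 0, -0.8], "grip": -1},
  ],
)

```text
time_s: 7.28
tcp_pos: [0.6366, 0.1427, 0.0624]
tool_rot: [1.633, 2.681, 0.001]
force: [-1.9, -1.8, 3.2]
finger_gap: 0.0102
finger_force: 41.6
```

play_rows(
  plan=[
    {"linear": [0, 0, 0], "dr": [0, 0, -0.14], "grip": -1},
    {"linear": [0, 0, 0], "dr": [0, 0, -0.28], "grip": -1},
    {"linear": [0, 0, 0], "dr": [0, 0, -0.42], "grip": -1},
    {"linear": [0, 0, 0], "dr": [0, 0, -0.51], "grip": -1},
    {"linear": [0, 0, 0], "dr": [0, 0, -0.51], "grip": -1},
  ],
)

```text
time_s: 7.9
tcp_pos: [0.6364, 0.1426, 0.0624]
tool_rot: [2.247, 2.192, 0.0]
force: [-3.2, -3.0, 6.6]
finger_gap: 0.01
finger_force: 47.6
```

```bash
python3 - <<'E'
from h import *
s=st()
E
```

```text
7.9 [0.6364 0.1426 0.0624] [-3.2 -3.   6.6] [-0.6   0.56  0.88] closing -1.42 0.010029094057174911
```

play_rows(
  plan=[
    {"linear": [0, 0, 0], "dr": [0, 0, 0], "grip": 0.3},
    {"linear": [0, 0, 0], "dr": [0, 0, 0], "grip": 0.3},
    {"linear": [0, 0, 0.03], "dr": [0, 0, 0], "grip": 0.3},
    {"linear": [0, 0, 0.06], "dr": [0, 0, 0.1], "grip": 0.3},
    {"linear": [-0.02, 0.03, 0.06], "dr": [0, 0, 0.27], "grip": 0.3},
  ],
)

```text
time_s: 8.52
tcp_pos: [0.6188, 0.1728, 0.1242]
tool_rot: [1.931, 2.472, 0.009]
force: [-0.2, 0.7, 0.4]
finger_gap: 0.0556
finger_force: 0.0
```

play_rows(
  plan=[
    {"linear": [-0.02, 0.03, 0], "dr": [0, 0, 0.17], "grip": 0.3},
    {"linear": [-0.04, 0.055, 0], "dr": [0, 0, 0.34], "grip": 0.3},
    {"linear": [-0.057, 0.075, 0], "dr": [0, 0, 0.51], "grip": 0.3},
    {"linear": [-0.057, 0.075, 0], "dr": [0, 0, 0.68], "grip": 0.3},
    {"linear": [-0.057, 0.075, 0], "dr": [0, 0, 0.86], "grip": 0.3},
  ],
)

```text
time_s: 9.15
tcp_pos: [0.5583, 0.2488, 0.1202]
tool_rot: [-0.719, -3.058, -0.001]
force: [0.2, -0.8, 0.4]
finger_gap: 0.0556
finger_force: 0.0
```

play_rows(
  plan=[
    {"linear": [0, 0, 0], "dr": [0, 0, 0], "grip": 0.3},
  ],
)

```text
time_s: 9.28
tcp_pos: [0.5586, 0.2484, 0.1202]
tool_rot: [-0.733, -3.055, -0.001]
force: [0.6, 0.7, -0.3]
finger_gap: 0.0553
finger_force: 0.0
```

```bash
python3 - <<'E'
from h import *
s=st()
E
```

```text
9.275 [0.5586 0.2484 0.1202] [ 0.6  0.7 -0.3] [-0.04  0.02  0.  ] closing 63.03 0.05534951727734193
```

play_rows(
  plan=[
    {"linear": [0, 0, -0.032], "dr": [0, 0, 0], "grip": 0.3},
    {"linear": [0, 0, -0.063], "dr": [0, 0, 0], "grip": 0.3},
    {"linear": [0, 0, -0.063], "dr": [0, 0, 0], "grip": -1},
    {"linear": [0, 0, -0.063], "dr": [0, 0, 0], "grip": -1},
    {"linear": [0, 0, -0.063], "dr": [0, 0, 0], "grip": -1},
  ],
)

```text
time_s: 9.9
tcp_pos: [0.5596, 0.2481, 0.0592]
tool_rot: [0.73, 3.054, 0.001]
force: [-1.5, -2.9, 2.7]
finger_gap: 0.0098
finger_force: 41.0
```

play_rows(
  plan=[
    {"linear": [0, 0, 0], "dr": [0, 0, -0.16], "grip": -1},
    {"linear": [0, 0, 0], "dr": [0, 0, -0.32], "grip": -1},
    {"linear": [0, 0, 0], "dr": [0, 0, -0.48], "grip": -1},
    {"linear": [0, 0, 0], "dr": [0, 0, -0.64], "grip": -1},
    {"linear": [0, 0, 0], "dr": [0, 0, -0.8], "grip": -1},
  ],
)

```text
time_s: 10.52
tcp_pos: [0.5595, 0.2479, 0.0592]
tool_rot: [1.868, 2.524, 0.001]
force: [-1.3, -2.7, 2.7]
finger_gap: 0.0097
finger_force: 41.0
```

play_rows(
  plan=[
    {"linear": [0, 0, 0], "dr": [0, 0, -0.12], "grip": -1},
    {"linear": [0, 0, 0], "dr": [0, 0, -0.24], "grip": -1},
    {"linear": [0, 0, 0], "dr": [0, 0, -0.33], "grip": -1},
    {"linear": [0, 0, 0], "dr": [0, 0, -0.33], "grip": -1},
  ],
)

```text
time_s: 11.02
tcp_pos: [0.5595, 0.2479, 0.0592]
tool_rot: [2.247, 2.192, 0.001]
force: [-2.5, -4.4, 5.9]
finger_gap: 0.0105
finger_force: 46.7
```

```bash
python3 - <<'E'
from h import *
s=st()
E
```

```text
11.025 [0.5595 0.2479 0.0592] [-2.5 -4.4  5.9] [-0.67  0.4   0.82] closing -1.43 0.010546404083231688
```

play_rows(
  plan=[
    {"linear": [0, 0, 0], "dr": [0, 0, 0], "grip": 0.5},
    {"linear": [0, 0, 0], "dr": [0, 0, 0.03], "grip": 1},
    {"linear": [0, 0, 0.04], "dr": [0, 0, 0.05], "grip": 1},
    {"linear": [0, -0.01, 0.1], "dr": [0, 0, 0.05], "grip": 1},
    {"linear": [0, -0.03, 0.155], "dr": [0, 0, 0.05], "grip": 1},
  ],
)

```text
time_s: 11.65
tcp_pos: [0.5586, 0.2185, 0.214]
tool_rot: [-2.194, -2.248, -0.001]
force: [0.7, 1.7, -0.1]
finger_gap: 0.0859
finger_force: 0.0
```

play_rows(
  plan=[
    {"linear": [0.002, -0.04, 0.04], "dr": [0, 0, 0.05], "grip": 1},
    {"linear": [0.004, -0.08, 0.08], "dr": [0, 0, 0.1], "grip": 1},
    {"linear": [0.006, -0.12, 0.1], "dr": [0, 0, 0.19], "grip": 1},
    {"linear": [0.006, -0.13, 0.1], "dr": [0, 0, 0.19], "grip": 1},
  ],
)

```text
time_s: 12.15
tcp_pos: [0.5658, 0.0866, 0.3149]
tool_rot: [1.975, 2.439, 0.006]
force: [0.0, 0.3, 0.7]
finger_gap: 0.0857
finger_force: 0.0
```

```bash
cat > m.py <<'E'
from h import *
s=st();p,dd=capture("wrist");cv2.imwrite("pics/w2.png",p[:,:,::-1])
C=cam("wrist",s);W=cloud(C,dd)
for n,c,z in[("near",(.4882,.139),.068),("far",(.6362,.1431),.068),("stop",(.5593,.248),.064)]:
    q=W[(np.hypot(W[...,0]-c[0],W[...,1]-c[1])<.03)&(W[...,2]>z)&(W[...,2]<.1)]
    print(n,len(q),len(q)>20 and cv2.minAreaRect(q[:,:2].astype(np.float32)*1000))
m=(np.hypot(W[...,0]-.567,W[...,1]+.019)<.09)&(W[...,2]>.024)&(W[...,2]<.04)
q=W[m];r=cv2.minAreaRect(q[:,:2].astype(np.float32)*1000);print("block",len(q),r,np.median(q[:,2]))
E
python3 m.py
```

```text
12.15 [0.5658 0.0866 0.3149] [0.  0.3 0.7] [-0.01  0.05 -0.01] closing 12.02 0.08567970948904638
near 473 ((487.9482421875, 138.9842529296875), (11.182743072509766, 47.67658996582031), 1.332887887954712)
far 462 ((635.6324462890625, 142.82814025878906), (11.515144348144531, 47.69737243652344), 0.9156131744384766)
stop 521 ((558.8585815429688, 246.17840576171875), (11.025267601013184, 44.8121452331543), 1.4711096286773682)
block 3547 ((566.7388916015625, -18.38359832763672), (50.63835144042969, 150.5281524658203), 12.422706604003906) 0.032646246686874124
```

View pics/w2.png

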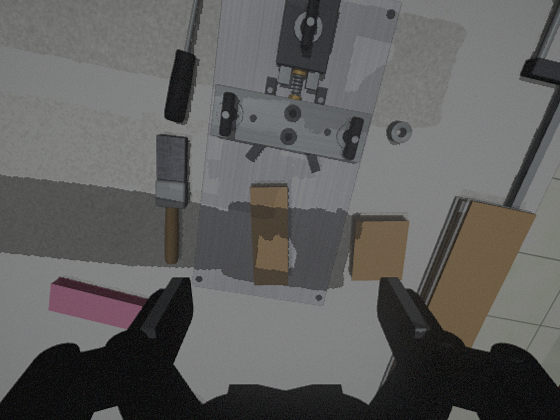

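All three wings now lie along the feed to within 0.7°, so they are locked. The block is at pixel (270,235), unmoved, with yaw 12.4°. Now gripping its rear.

play_rows(
  plan=[
    {"linear": [0.004, -0.04, -0.04], "dr": [0, 0, 0], "grip": 1},
    {"linear": [0.008, -0.08, -0.08], "dr": [0, 0, 0], "grip": 1},
    {"linear": [0.012, -0.12, -0.12], "dr": [0, 0, 0.007], "grip": 1},
    {"linear": [0.0125, -0.157, -0.165], "dr": [0, 0, 0.007], "grip": 1},
    {"linear": [0.0125, -0.158, -0.22], "dr": [0, 0, 0.007], "grip": 1},
  ],
)

```text
time_s: 12.82
tcp_pos: [0.5771, -0.0707, 0.09]
tool_rot: [-1.969, -2.448, -0.001]
force: [1.2, -0.3, 0.2]
finger_gap: 0.0855
finger_force: 0.0
```

play_rows(
  plan=[
    {"linear": [0, 0, -0.04], "dr": [0, 0, 0], "grip": 1},
    {"linear": [0, 0, -0.078], "dr": [0, 0, 0], "grip": 1},
    {"linear": [0, 0, -0.078], "dr": [0, 0, 0], "grip": 1},
  ],
)

```text
time_s: 13.2
tcp_pos: [0.5728, -0.0678, 0.009]
tool_rot: [-1.959, -2.444, 0.007]
force: [0.2, 0.9, -0.0]
finger_gap: 0.0854
finger_force: 0.0
```

```bash
python3 - <<'E'
from h import *
s=st()
E
```

```text
13.2 [ 0.5728 -0.0678  0.009 ] [ 0.2  0.9 -0. ] [-0.05 -0.02  0.05] closing 12.58 0.0853877750393595
```

play_rows(
  plan=[
    {"linear": [0, 0, 0.004], "dr": [0, 0, 0], "grip": 1},
    {"linear": [0, 0, 0.004], "dr": [0, 0, 0], "grip": 1},
  ],
)

```text
time_s: 13.45
tcp_pos: [0.5792, -0.0699, 0.0211]
tool_rot: [1.962, 2.448, 0.003]
force: [-0.1, 1.1, 0.4]
finger_gap: 0.0854
finger_force: 0.0
```

```bash
python3 - <<'E'
from h import *
s=st();print(s["joint_pos"],Ro.from_rotvec(s["tool_rot"]).as_matrix()[:,2])
E
```

```text
13.45 [ 0.5792 -0.0699  0.0211] [-0.1  1.1  0.4] [-0.06 -0.06  0.  ] closing 12.56 0.0854104389557787
[-2.12178263e-01  1.98193246e-01  1.94998815e+00  1.58260813e-04
  9.88705695e-01 -4.31492183e-01] [ 4.62786576e-03 -8.61707954e-04 -9.99988920e-01]
```

play_rows(
  plan=[
    {"linear": [0, 0, -0.004], "dr": [0, 0, 0], "grip": 0.2},
    {"linear": [0, 0, -0.004], "dr": [0, 0, 0], "grip": -0.5},
    {"linear": [0, 0, -0.004], "dr": [0, 0, 0], "grip": -0.5},
    {"linear": [0, 0, -0.004], "dr": [0, 0, 0], "grip": -0.5},
  ],
  force=60,
)

```text
time_s: 13.95
tcp_pos: [0.5778, -0.07, 0.0151]
tool_rot: [1.965, 2.45, 0.001]
force: [1.1, 0.7, 5.4]
finger_gap: 0.0485
finger_force: 64.7
```

```bash
python3 - <<'E'
from h import *
s=st()
E
```

```text
13.95 [ 0.5778 -0.07    0.0151] [1.1 0.7 5.4] [ 0.01  0.1  -0.06] closing 12.54 0.048474839520682614
```

play_rows(
  plan=[
    {"linear": [-0.004, 0, 0.001], "dr": [0, 0, -0.07], "grip": -0.5},
    {"linear": [-0.008, 0, 0.001], "dr": [0, 0, -0.14], "grip": -0.5},
    {"linear": [-0.0098, 0, 0.001], "dr": [0, 0, -0.191], "grip": -0.5},
    {"linear": [-0.0098, 0, 0.001], "dr": [0, 0, -0.191], "grip": -0.5},
  ],
)

```text
time_s: 14.45
tcp_pos: [0.5671, -0.0698, 0.0152]
tool_rot: [-2.189, -2.253, 0.0]
force: [-0.1, -0.3, 0.8]
finger_gap: 0.0488
finger_force: 64.2
```

```bash
cat > b.py <<'E'
from h import *
s=st();p,dd=capture("wrist");C=cam("wrist",s);W=cloud(C,dd)
m=(W[...,2]>.026)&(W[...,2]<.038)&(p[...,0].astype(int)-p[...,2]>10)&(abs(W[...,0]-.565)<.045)&(W[...,1]>-.14)
q=W[m];r=cv2.minAreaRect(q[:,:2].astype(np.float32)*1000);print("block",len(q),r,np.median(q[:,2]))
c=np.array(r[0])/1000-[.5637,.0861];a=np.radians(1.57);print("jig xy",c[0]*np.cos(a)+c[1]*np.sin(a),-c[0]*np.sin(a)+c[1]*np.cos(a), "front jig y",(-(q[:,0]-.5637)*np.sin(a)+(q[:,1]-.0861)*np.cos(a)).max())
cv2.imwrite("pics/w3.png",p[:,:,::-1])
E
python3 b.py
```

```text
14.45 [ 0.5671 -0.0698  0.0152] [-0.1 -0.3  0.8] [0.04 0.   0.  ] closing 1.63 0.04877682743441854
block 44025 ((561.068115234375, -24.201522827148438), (61.080963134765625, 139.22293090820312), 0.8347456455230713) 0.032876137223454775
jig xy -0.005652964376686538 -0.11018800637620861 front jig y -0.040902824635910696
```

View pics/w3.png

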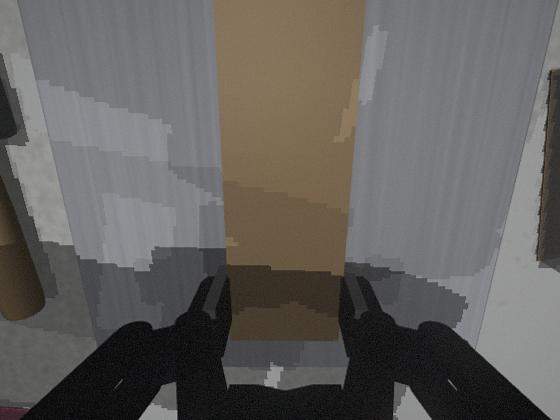

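The block is held squarely between the pads, with edges at top row x = 216 and 365. Its front is out of view, so I'll check the centre line from the edges.

```bash
python3 - <<'E'
from h import *
s=sense();C=cam("wrist",s);p=cv2.imread("pics/w3.png").astype(int);m=(p[...,2]-p[...,0])>18
a=np.radians(1.57)
for r in(10,60,110,230):
    x=np.nonzero(m[r,180:400])[0]+180; X=ray(C,[[x.min(),r],[x.max()+1,r]],.0325)[:,:2]-[.5637,.0861]
    print(r,x.min(),x.max(),[(round(float(v[0]*np.cos(a)+v[1]*np.sin(a))*1e3,1),round(float(-v[0]*np.sin(a)+v[1]*np.cos(a))*1e3,1)) for v in X])
E
```

```text
10 214 364 [(-24.9, -44.0), (25.7, -44.0)]
60 216 360 [(-25.2, -59.3), (25.6, -59.3)]
110 219 356 [(-25.3, -76.0), (25.4, -76.0)]
230 225 346 [(-25.8, -123.6), (24.7, -123.5)]
```

play_rows(
  plan=[
    {"linear": [-0.0003, 0.012, 0], "dr": [0, 0, 0.01], "grip": -0.5},
    {"linear": [-0.0007, 0.024, 0], "dr": [0, 0, 0.01], "grip": -0.5},
    {"linear": [-0.001, 0.036, 0], "dr": [0, 0, 0.01], "grip": -0.5},
    {"linear": [-0.0013, 0.048, 0], "dr": [0, 0, 0.01], "grip": -0.5},
    {"linear": [-0.0016, 0.06, 0], "dr": [0, 0, 0.01], "grip": -0.5},
  ],
)

```text
time_s: 15.12
tcp_pos: [0.5656, -0.0088, 0.0152]
tool_rot: [-2.178, -2.264, 0.0]
force: [0.2, -0.3, 0.2]
finger_gap: 0.0487
finger_force: 64.2
```

play_rows(
  plan=[
    {"linear": [-0.0003, 0.01, 0], "dr": [0, 0, 0], "grip": -0.5},
    {"linear": [-0.0006, 0.02, 0], "dr": [0, 0, 0], "grip": -0.5},
    {"linear": [-0.0008, 0.03, 0], "dr": [0, 0, 0], "grip": -0.5},
    {"linear": [-0.0011, 0.04, 0], "dr": [0, 0, 0], "grip": -0.5},
    {"linear": [-0.0011, 0.04, 0], "dr": [0, 0, 0], "grip": -0.5},
  ],
)

```text
time_s: 15.75
tcp_pos: [0.5645, 0.031, 0.0152]
tool_rot: [-2.177, -2.264, -0.0]
force: [0.3, 0.1, -1.0]
finger_gap: 0.0484
finger_force: 64.0
```

play_rows(
  plan=[
    {"linear": [-0.0001, 0.005, 0], "dr": [0, 0, 0], "grip": -0.5},
    {"linear": [-0.0003, 0.01, 0], "dr": [0, 0, 0], "grip": -0.5},
    {"linear": [-0.0004, 0.015, 0], "dr": [0, 0, 0], "grip": -0.5},
    {"linear": [-0.0006, 0.022, 0], "dr": [0, 0, 0], "grip": -0.5},
    {"linear": [-0.0006, 0.022, 0], "dr": [0, 0, 0], "grip": -0.5},
  ],
  force=80,
)

```text
time_s: 16.38
tcp_pos: [0.5643, 0.051, 0.0154]
tool_rot: [2.176, 2.263, -0.003]
force: [0.2, -6.8, -0.2]
finger_gap: 0.048
finger_force: 82.5
```

play_rows(
  plan=[
    {"linear": [0, 0.002, 0], "dr": [0, 0, 0], "grip": -0.5},
    {"linear": [-0.0001, 0.004, 0], "dr": [0, 0, 0], "grip": -0.5},
    {"linear": [-0.0001, 0.004, 0], "dr": [0, 0, 0], "grip": -0.5},
  ],
)

```text
time_s: 16.75
tcp_pos: [0.5641, 0.0544, 0.0154]
tool_rot: [2.176, 2.262, -0.004]
force: [0.4, -9.1, -0.5]
finger_gap: 0.0478
finger_force: 82.5
```

play_rows(
  plan=[
    {"linear": [0, 0.0015, 0], "dr": [0, 0, 0], "grip": -0.5},
    {"linear": [-0.0001, 0.003, 0], "dr": [0, 0, 0], "grip": -0.5},
    {"linear": [-0.0001, 0.003, 0], "dr": [0, 0, 0], "grip": -0.5},
  ],
)

```text
time_s: 17.12
tcp_pos: [0.564, 0.0572, 0.0155]
tool_rot: [2.176, 2.262, -0.004]
force: [-0.3, -9.5, -0.0]
finger_gap: 0.0481
finger_force: 82.5
```

play_rows(
  plan=[
    {"linear": [0, 0.001, 0], "dr": [0, 0, 0], "grip": -0.5},
    {"linear": [0, 0.001, 0], "dr": [0, 0, 0], "grip": -0.5},
  ],
)

```text
time_s: 17.38
tcp_pos: [0.564, 0.058, 0.0154]
tool_rot: [2.176, 2.262, -0.005]
force: [0.5, -10.1, 0.4]
finger_gap: 0.0479
finger_force: 82.5
```

play_rows(
  plan=[
    {"linear": [0, 0.001, 0], "dr": [0, 0, 0], "grip": -0.5},
    {"linear": [0, 0.001, 0], "dr": [0, 0, 0], "grip": -0.5},
  ],
)

```text
time_s: 17.62
tcp_pos: [0.5641, 0.0586, 0.0155]
tool_rot: [2.175, 2.262, -0.005]
force: [0.5, -12.0, 0.0]
finger_gap: 0.0477
finger_force: 82.6
```

play_rows(
  plan=[
    {"linear": [0, 0.001, 0], "dr": [0, 0, 0], "grip": -0.5},
    {"linear": [0, 0.001, 0], "dr": [0, 0, 0], "grip": -0.5},
  ],
)

```text
time_s: 17.88
tcp_pos: [0.5642, 0.0587, 0.0155]
tool_rot: [2.174, 2.262, -0.007]
force: [-0.9, -15.5, 0.5]
finger_gap: 0.0482
finger_force: 82.6
```

play_rows(
  plan=[
    {"linear": [0, 0.0007, 0], "dr": [0, 0, 0], "grip": -0.5},
    {"linear": [0, 0.0007, 0], "dr": [0, 0, 0], "grip": -0.5},
    {"linear": [0, 0.0007, 0], "dr": [0, 0, 0], "grip": -0.5},
    {"linear": [0, 0.0007, 0], "dr": [0, 0, 0], "grip": -0.5},
  ],
)

```text
time_s: 18.38
tcp_pos: [0.5642, 0.0587, 0.0155]
tool_rot: [2.173, 2.261, -0.009]
force: [0.1, -17.5, -0.2]
finger_gap: 0.0478
finger_force: 82.6
```

```bash
python3 - <<'E'
from h import *
s=st();p,d=capture("side");cv2.imwrite("pics/s4.png",cv2.resize(p[175:335,200:350,::-1],None,fx=4,fy=3.7,interpolation=cv2.INTER_CUBIC))
p,d=capture("wrist");C=cam("wrist",s);W=cloud(C,d)
cv2.imwrite("pics/w4.png",p[:,:,::-1])
E
```

```text
18.375 [0.5642 0.0587 0.0155] [  0.1 -17.5  -0.2] [-2.72 -0.02  0.13] closing 2.27 0.04784071105625699
```

View pics/s4.png

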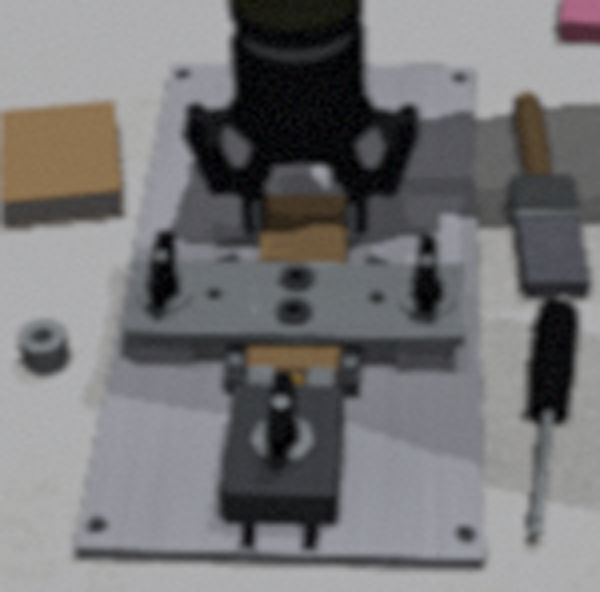

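View pics/w4.png

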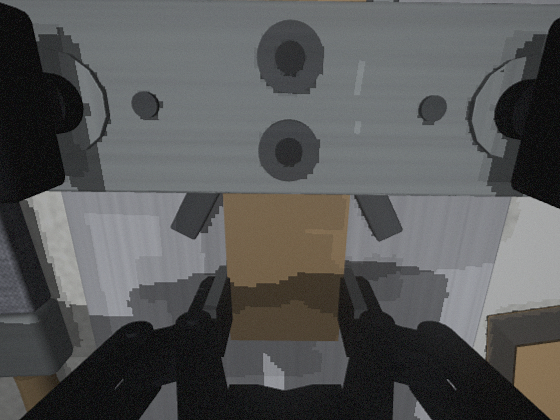

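The side crop shows the block's front against both jaws at (295,365). The wings lie along the feed and the other items haven't moved. The wrist view shows the block straight in the guides at (287,250). The push is steady at 17.5 N, so I'm handing in.

```bash
python3 -c "
from rig import *
print(close_job())"
```

```text
the job is handed in; nothing more can be done
None
```

I turned all three lock bolts clockwise to their end stops, then slid the block in onto both stop jaws, and handed in at about 18.5 s with the arm still holding it there with a 17.5 N push.

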